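# Open the spring-lidded cuvette holder

## Robot

A 6-joint arm with a two-finger parallel gripper is mounted at the origin on a cart in front of the work surface, level with it; the furniture and walls round the work are solid. World frame = base frame: x ahead of the robot, y to its left, z up, the work surface at z = 0. Lengths are in mm, angles in rad, forces in N, time in s.
With the tool pointing down it reaches from about 325 to 900 mm from the base axis. Payload 6.1 kg.
Tool frame: the origin (TCP) lies where the fingers leave the gripper's body, on its centre line; the fingertips stand bot.tip_extent ahead of it and the grasp point (between the pads) lies 51 mm ahead of it (bot.tip_extent is the distance from the TCP to the fingertips, in mm); x points along the fingers, z is the direction in which the jaws open and shut, and the axes are right-handed (so a half turn about x gives the same grasp; the last joint's range is limited). The gripper opens to 87 mm and grips with 3 to 60 N. Pads are 19 mm wide; open, the fingers measure 117 mm over their backs; the gripper's body (75 mm by 190 mm) begins 51 mm behind the grasp point.
Start: joints at [-1.457, 0.22, 1.526, -0, 1.395, -0.126], TCP at [148.436, -607.11, 292.238] pointing down, gripper open.
Joint ranges: [-2.98, 2.98], [-0.91, 2.08], [0.09, 2.57], [-1.24, 4.39], [0.2, 2.65], [-2.68, 2.68]. Speed limits (rad/s): [2.57, 2.57, 3.01, 3.14, 3.14, 3.14].

## Interface

Orientations are given as a 3x3 rotation matrix whose columns are the frame's x, y, z axes.
In Python, from workcell import bot gives the robot as it stands. The module is installed in compiled form; this text tells all that it offers.
- The arm moves only by the shell command python3 -m jog 'ROWS' [FORCE]. ROWS is JSON, a list that holds one entry, the list of rows, each a list of 7 numbers: the shift along the tool's x, y, z in cm, then the turn, a rotation vector about the tool's x, y, z in rad, then the opening, from -1 (shut) to 1 (fully open), so that 0 is half open. In form: [[[x, y, z, rx, ry, rz, fingers], ...]]. A call has 1 to 5 rows; each row is the pose to reach, as a shift and turn from the pose measured when the call began, along the tool's axes at that moment; what a row does not reach only later rows make up. A row lasts 1/12 s, in which the tool goes at most 41.7 mm and 7.16 degrees, less where a joint would pass 70% of its speed; a pose out of reach is approached as far as the arm can. A call with a gripper value outside its range is refused whole. The fingers move at their own pace and stop on an object; FORCE is the grip in N (left out, the last holds). Time passes only in rows, so rows that repeat a pose let the fingers close. It gives the time, the measured TCP pose, the force and the opening at its end, in the units of the state.
- bot.get_state(): the state, without advancing time (a new reading comes with each control period).
- bot.read_camera(name): name is "scene" or "top"; returns a dict with "img" (384x512x3 uint8, red, green, blue), "fx", "fy", "cx", "cy" (pixels), "xyz" and "attitude" of the camera in the world. Camera axes: x right, y up, looking along -z (the intrinsics and any distortion apply to the point x, -y, -z); pixel columns grow to the right and rows downward; lengths in mm; the calibration is good to about 2 mm. A picture is of the moment at which its call begins. There is no depth.
- bot.job_done(): hands the job in, once; it reports no verdict.
Trained networks look in the newest picture that a camera, given by its name, has taken for a name from the list of things; names that differ only in an ending like _2 or _b are one class to them, and where a whole thing is asked for, a point or a joint stands for the part that bears it (a point fixed in the world has none). Each returns a list of dicts, best first, with "conf" (0 to 1); they miss things now and then, are a little off and sometimes report something else, mostly with a low value. They report only what shows in the picture. A call takes as long as a camera call.
- bot.spot_in(query, camera): "centre" ([x, y, z] in mm, in world coordinates, good to about 4 mm: the middle of the surface that is visible of it).
- bot.spot_point(query, camera): "centre" ([x, y, z] in mm, in world coordinates, good to about 4 mm: a listed point, or the origin of a listed thing).
The state is a dict: "clock": time; "q": joint angles; "dq": joint speeds; "tau": joint torques, N m; "eef_pos": TCP position; "tcp_rot": TCP orientation; "wrist_force": force on the tool from outside, world axes, zero at the start; "torque": the same for the moment, N m; "opening": opening from 0.0 (shut) to 1.0 (fully open).
Only numpy, scipy, OpenCV 4.12 (cv2) and the standard library are available. Lean on these libraries where they do the work, as an engineer would, in place of code of your own. Each camera call takes 0.05 s, during which the arm holds its last target.

## Task

Open the cuvette holder that has the orange tab: press the orange release tab down with the fingertips so that its lid springs up, then gently push the lid fully back with the fingers until it stays open by itself. Only press and push, without gripping the lid or lifting anything; leave the holder with the blue tab shut and the vials, the bottle and the tube standing where they are.

Things in the scene. Friction and masses are not known exactly. Their poses are not given: they have to be found in the camera images.
- orange_holder: The cuvette holder with the orange tab (to be opened): a white box with a grey lid, fixed to the table; the chamber box is 76 x 80 x 58 mm, the whole foot 128 x 88 mm. Origin: centre of its underside on the table. Its x axis points from the front (where the orange tab sticks out) to the back (where the lid is hinged), z up.
- orange_tab_pad (a point): Pressing point on the ridged top face of the orange release tab, a pad 28 mm wide and 46 mm long that sticks out in front of the box 50 mm above the table; it turns with the tab. At rest it lies 82 mm in front of the holder's origin. It is midway across the pad and 16 mm behind its free front end. 30 mm behind it stands the upright latch nose, up to 68 mm above the table; it tips about 7 mm forward when the tab is pressed.
- orange_tab (a joint): Turn of the orange tab (rad): 0 at rest, 0.22 pressed to its stop (pressing point about 8 mm lower). It springs back. The lid is let go at about 0.11 to 0.15 (4 to 5 mm down, about 4 N); the stop takes about 6 N.
- orange_hinge (a point): Middle of the lid's hinge axis on the orange holder, 30 mm behind the holder's origin and 61 mm above the table; axes as the holder's.
- orange_lid_edge (a point): Middle of the front edge of the orange holder's lid, on its underside, 70 mm from the hinge axis. The lid plate is 72 mm wide and 6 mm thick; a tongue 24 mm wide stands out 6.5 mm farther.
- orange_lid (a joint): Lid angle of the orange holder (rad): 0 shut and latched, 1.57 upright, 1.95 fully back at its stop. When the tab is pressed a spring lifts the lid within about a second to about 0.95 and rests there; pushed on from its inner (under) side toward the back it moves with well under 1 N; let go before about 1.45 it falls back to 0.95, near upright it may balance, past about 1.7 it drops on to its stop at 1.95 and stays there by its own weight.
- blue_holder: The cuvette holder with the blue tab (to be left shut): a white box with a grey lid, fixed to the table; the chamber box is 76 x 80 x 58 mm, the whole foot 128 x 88 mm. Origin: centre of its underside on the table. Its x axis points from the front (where the blue tab sticks out) to the back (where the lid is hinged), z up.
- blue_tab_pad (a point): Pressing point on the ridged top face of the blue release tab, a pad 28 mm wide and 46 mm long that sticks out in front of the box 50 mm above the table; it turns with the tab. At rest it lies 82 mm in front of the holder's origin. It is midway across the pad and 16 mm behind its free front end. 30 mm behind it stands the upright latch nose, up to 68 mm above the table; it tips about 7 mm forward when the tab is pressed.
- blue_tab (a joint): Turn of the blue tab (rad): 0 at rest, 0.22 pressed to its stop (pressing point about 8 mm lower). It springs back. The lid is let go at about 0.11 to 0.15 (4 to 5 mm down, about 4 N); the stop takes about 6 N.
- blue_hinge (a point): Middle of the lid's hinge axis on the blue holder, 30 mm behind the holder's origin and 61 mm above the table; axes as the holder's.
- blue_lid_edge (a point): Middle of the front edge of the blue holder's lid, on its underside, 70 mm from the hinge axis. The lid plate is 72 mm wide and 6 mm thick; a tongue 24 mm wide stands out 6.5 mm farther.
- blue_lid (a joint): Lid angle of the blue holder (rad): 0 shut and latched, 1.57 upright, 1.95 fully back at its stop. When the tab is pressed a spring lifts the lid within about a second to about 0.95 and rests there; pushed on from its inner (under) side toward the back it moves with well under 1 N; let go before about 1.45 it falls back to 0.95, near upright it may balance, past about 1.7 it drops on to its stop at 1.95 and stays there by its own weight.
- vial_1: Small glass vial with a grey screw cap, 22 mm across, 51 mm tall, standing loose; origin at the centre of its underside, z up. Leave it alone.
- vial_2: Small glass vial with a red screw cap, 22 mm across, 51 mm tall, standing loose; origin at the centre of its underside, z up. Leave it alone.
- vial_3: Small glass vial with a black screw cap, 22 mm across, 51 mm tall, standing loose; origin at the centre of its underside, z up. Leave it alone.
- reagent_bottle: Reagent bottle with a black cap, 49 mm across, 94 mm tall, standing loose behind the holders; origin at the centre of its underside, z up. Leave it alone.
- tube_50: Capped sample tube with a blue cap, 34 mm across, 110 mm tall, standing loose; origin at the centre of its underside, z up. Leave it alone.

How it is judged:
By the outcome, as a careful person would: the job done as asked, in the order asked, and still so for the second after the job is handed in, with the robot touching nothing.
It also fails if it takes over 45 s, if anything falls off the work surface, if the arm or the gripper's body presses on something with over 40 N, if the wrist force passes 120 N, or if a joint passes its speed limit or range.

## Working session

There is one attempt and no reset: what is moved stays moved. The work goes in short steps, Python scripts to look and compute and a shell command to move; the robot and the scene stay as the last step left them, time stands still between calls to the robot, and variables do not carry over. Pictures are saved under pics/ and viewed, and the job is handed in when it is done.

```bash
mkdir -p pics; python3 - <<'E'
from workcell import bot
import cv2,numpy as np
s=bot.get_state()
print(s['clock'],np.round(s['eef_pos'],1),np.round(s['tcp_rot'],3).tolist(),s['wrist_force'],s['opening'],bot.tip_extent)
for c in ["scene","top"]:
    r=bot.read_camera(c); cv2.imwrite(f"pics/{c}0.png",r['img'][:,:,::-1]); print(c,np.round(r['xyz'],1),np.round(r['attitude'],3).tolist(),r['fx'],r['fy'],r['cx'],r['cy'],r.keys())
    for n in ["orange_holder","orange_tab_pad","orange_hinge","orange_lid_edge","blue_holder","blue_tab_pad","blue_hinge","vial_1","reagent_bottle","tube_50"]:
        print(n,[(np.round(d['centre']).tolist(),round(d['conf'],2)) for d in bot.spot_point(n,c)[:3]])
print(bot.get_state()['clock'])
E
```

```text
0.0 [ 148.4 -606.6  291.1] [[-0.0, 0.971, 0.238], [0.002, 0.238, -0.971], [-1.0, 0.0, -0.002]] [-0.32995452 -0.22721213 -0.2258602 ] 1.0018624596256098 69.7
scene [214.2 403.5 674.8] [[-0.901, 0.265, -0.343], [-0.433, -0.587, 0.684], [-0.02, 0.765, 0.643]] 404.700528106484 404.700528106484 257.1836654116914 185.48055845320954 dict_keys(['img', 'fx', 'fy', 'cx', 'cy', 'xyz', 'attitude'])
orange_holder [([532.0, -40.0, -4.0], 0.89)]
orange_tab_pad [([452.0, -62.0, 48.0], 0.91)]
orange_hinge [([557.0, -36.0, 62.0], 0.79)]
orange_lid_edge []
blue_holder [([573.0, -336.0, 1.0], 0.97), ([345.0, -151.0, 0.0], 0.38), ([492.0, -51.0, 59.0], 0.3)]
blue_tab_pad [([498.0, -299.0, 56.0], 0.62), ([345.0, -151.0, -1.0], 0.4)]
blue_hinge [([601.0, -346.0, 64.0], 0.74)]
vial_1 [([354.0, -248.0, -0.0], 0.68), ([346.0, -149.0, -0.0], 0.68), ([342.0, -302.0, -3.0], 0.59)]
reagent_bottle [([738.0, -184.0, -2.0], 0.83), ([537.0, -315.0, 58.0], 0.23)]
tube_50 [([349.0, -415.0, 1.0], 0.66)]
top [ 377.3 -218.8 1061.9] [[-0.024, 0.985, -0.172], [-1.0, -0.022, 0.015], [0.011, 0.172, 0.985]] 401.467665408744 401.467665408744 254.95336438342832 193.08885717060573 dict_keys(['img', 'fx', 'fy', 'cx', 'cy', 'xyz', 'attitude'])
orange_holder [([351.0, -408.0, -0.0], 0.62), ([531.0, -40.0, 3.0], 0.61)]
orange_tab_pad [([454.0, -63.0, 50.0], 0.64)]
orange_hinge [([557.0, -38.0, 63.0], 0.61)]
orange_lid_edge [([493.0, -53.0, 52.0], 0.86)]
blue_holder [([574.0, -329.0, 3.0], 0.91)]
blue_tab_pad [([499.0, -295.0, 50.0], 0.61)]
blue_hinge []
vial_1 [([344.0, -306.0, -2.0], 0.63), ([349.0, -152.0, -1.0], 0.63), ([352.0, -244.0, -2.0], 0.42)]
reagent_bottle [([739.0, -184.0, 4.0], 0.95)]
tube_50 [([351.0, -409.0, 1.0], 0.53)]
1.1
```

View pics/scene0.png

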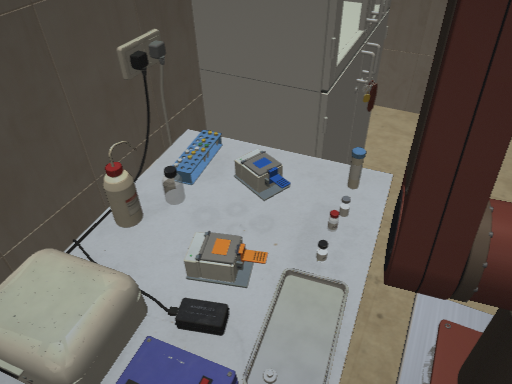

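View pics/top0.png

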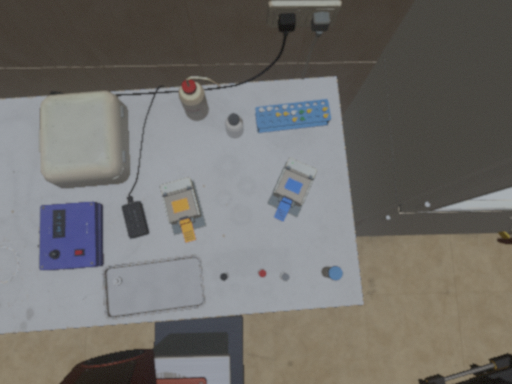

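Scene picture: orange holder at about (222,255), tab at (255,257), with a clear area above it. The top view shows the same holder at (182,208) and its tab at (188,230). The network fits give an origin near (531,-43) and a yaw of about 0.245, so tool y already lies along the holder's x. I'll approach with the fingers closed.

```bash
python3 -m jog '[[[0,2.7,-2.9,0,0,0,-1],[0,5.4,-5.8,0,0,0,-1],[0,8.1,-8.7,0,0,0,-1],[0,10.8,-11.6,0,0,0,-1],[0,13.5,-14.5,0,0,0,-1]]]' 10
python3 -m jog '[[[0,2.7,-2.9,0,0,0,-1],[0,5.4,-5.8,0,0,0,-1],[0,8.1,-8.7,0,0,0,-1],[0,10.8,-11.6,0,0,0,-1],[0,13.5,-14.5,0,0,0,-1]]]'
```

```text
clock: 1.52
eef_pos: [245.6, -432.6, 292.1]
tcp_rot: [[0.0, 0.972, 0.237], [-0.0, 0.237, -0.972], [-1.0, 0.0, 0.0]]
wrist_force: [1.6, 0.4, -0.9]
opening: 0.709
clock: 1.93
eef_pos: [342.9, -258.0, 292.5]
tcp_rot: [[0.001, 0.972, 0.236], [-0.001, 0.236, -0.972], [-1.0, 0.001, 0.001]]
wrist_force: [0.7, -0.4, -0.8]
opening: 0.324
```

```bash
cat > h.py <<'E'
from workcell import bot
import numpy as np
O=np.array([531,-42.6,0]);yaw=.245
h=np.array([np.cos(yaw),np.sin(yaw),0]);n=np.array([-h[1],h[0],0])
def to(hx,z_tip,ny=0):
    s=bot.get_state();R=np.array(s['tcp_rot']);p=np.array(s['eef_pos'])
    t=O+h*hx+n*ny+np.array([0,0,z_tip+bot.tip_extent])
    D=np.column_stack([[0,0,-1],h,np.cross([0,0,-1],h)])
    from scipy.spatial.transform import Rotation as Ro
    print('t',round(s['clock'],2),'tip hx,ny,z',np.round([(p-O)@h,(p-O)@n,p[2]-bot.tip_extent],1),'shift cm',np.round(R.T@(t-p)/10,2),'rot',np.round(Ro.from_matrix(R.T@D).as_rotvec(),3),'F',np.round(s['wrist_force'],1),'op',round(s['opening'],2))
E
python3 -c "
from h import *
to(-84,75)"
```

```text
t 1.93 tip hx,ny,z [-234.7 -163.3  222.8] shift cm [ 14.77  14.96 -16.44] rot [-0.006  0.001 -0.001] F [ 0.7 -0.4 -0.8] op 0.32
```

```bash
python3 -m jog '[[[2,3,-3.3,0,0,0,-1],[4,6,-6.6,0,0,0,-1],[6,9,-9.9,0,0,0,-1],[8,12,-13.2,0,0,0,-1],[10,15,-16.5,0,0,0,-1]]]'
python3 -m jog '[[[2.5,0,0,0,0,0,-1],[4.8,0,0,0,0,0,-1],[4.8,0,0,0,0,0,-1],[4.8,0,0,0,0,0,-1]]]'
python3 - <<'E'
from h import *
import cv2
to(-84,55)
for c in ["scene","top"]:
    r=bot.read_camera(c); cv2.imwrite(f"pics/{c}1.png",cv2.resize(r['img'][180:310,130:330] if c=="scene" else r['img'][150:290,110:280],None,fx=3.9,fy=3.9)[:,:,::-1])
    for n_ in ["orange_tab_pad","orange_hinge","orange_lid_edge"]:
        print(n_,[(np.round(d['centre']).tolist(),round(d['conf'],2)) for d in bot.spot_point(n_,c)[:2]])
E
```

```text
clock: 2.35
eef_pos: [434.0, -90.5, 207.6]
tcp_rot: [[0.003, 0.972, 0.236], [-0.001, 0.236, -0.972], [-1.0, 0.002, 0.002]]
wrist_force: [1.1, -0.3, -0.4]
opening: 0.02
clock: 2.68
eef_pos: [433.3, -90.1, 158.8]
tcp_rot: [[-0.0, 0.972, 0.237], [-0.0, 0.237, -0.972], [-1.0, -0.0, 0.0]]
wrist_force: [-0.3, 0.2, 0.2]
opening: 0.004
t 2.68 tip hx,ny,z [-106.3  -22.4   89.1] shift cm [ 3.41  2.22 -2.25] rot [-0.006  0.     0.   ] F [-0.3  0.2  0.2] op 0.0
orange_tab_pad [([450.0, -61.0, 52.0], 0.88)]
orange_hinge [([558.0, -36.0, 61.0], 0.84)]
orange_lid_edge [([491.0, -54.0, 56.0], 0.75)]
orange_tab_pad []
orange_hinge [([559.0, -40.0, 61.0], 0.72)]
orange_lid_edge [([494.0, -53.0, 55.0], 0.75)]
```

```bash
python3 -m jog '[[[0.5,1.1,-1.1,0,0,0,-1],[1.5,2.2,-2.25,0,0,0,-1],[2.6,2.2,-2.25,0,0,0,-1],[2.6,2.2,-2.25,0,0,0,-1],[2.6,2.2,-2.25,0,0,0,-1]]]'
python3 - <<'E'
from h import *
import cv2
to(-84,50)
for c in ["scene","top"]:
    r=bot.read_camera(c); cv2.imwrite(f"pics/{c}2.png",cv2.resize(r['img'][180:310,130:330] if c=="scene" else r['img'][150:290,110:280],None,fx=3.9,fy=3.9)[:,:,::-1])
E
```

```text
clock: 3.5
eef_pos: [449.9, -64.2, 133.8]
tcp_rot: [[0.002, 0.972, 0.236], [-0.002, 0.236, -0.972], [-1.0, 0.001, 0.002]]
wrist_force: [-0.2, 0.3, 0.5]
opening: 0.005
t 3.5 tip hx,ny,z [-83.9  -1.3  64.1] shift cm [ 1.41 -0.01 -0.13] rot [-0.007  0.002 -0.001] F [-0.2  0.3  0.5] op 0.01
```

View pics/scene2.png

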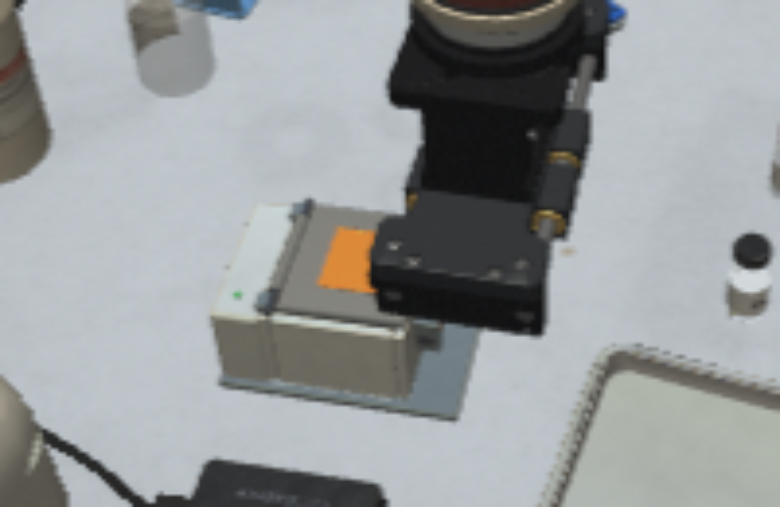

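View pics/top2.png

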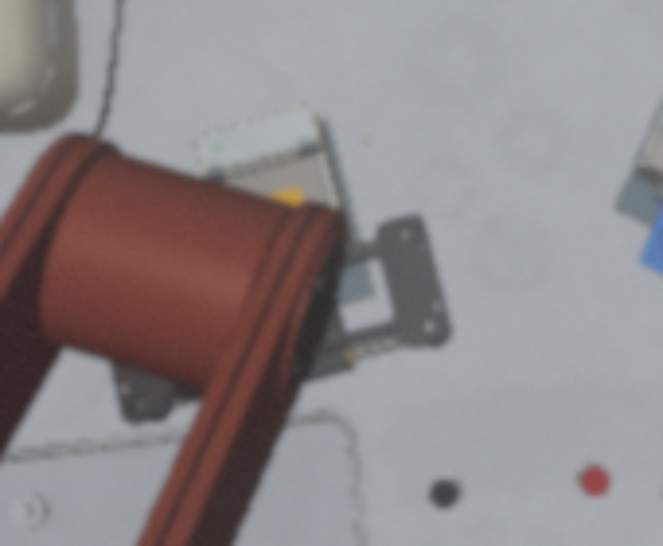

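Both views show the closed fingers above the tab, with the gripper's long side across the holder. The gripper hides the tab itself. Pressing now while I watch the wrist force.

```bash
python3 -m jog '[[[0.5,0,-0.1,0,0,0,-1],[1.0,0,-0.1,0,0,0,-1],[1.4,0,-0.1,0,0,0,-1],[1.6,0,-0.1,0,0,0,-1],[1.7,0,-0.1,0,0,0,-1]]]'
python3 -m jog '[[[0.1,0,0,0,0,0,-1],[0.2,0,0,0,0,0,-1],[0.2,0,0,0,0,0,-1]]]'
python3 -c "
from h import *
to(-84,44)"
```

```text
clock: 4.02
eef_pos: [449.8, -64.1, 117.5]
tcp_rot: [[0.002, 0.972, 0.235], [-0.003, 0.235, -0.972], [-1.0, 0.001, 0.003]]
wrist_force: [-5.5, -2.1, 6.2]
opening: 0.004
clock: 4.27
eef_pos: [449.3, -64.2, 115.5]
tcp_rot: [[0.0, 0.972, 0.236], [-0.003, 0.236, -0.972], [-1.0, -0.0, 0.003]]
wrist_force: [-4.8, -0.6, 7.7]
opening: 0.0
t 4.27 tip hx,ny,z [-84.5  -1.2  45.8] shift cm [ 0.18  0.05 -0.12] rot [-0.007  0.003  0.   ] F [-4.8 -0.6  7.7] op 0.0
```

```bash
python3 - <<'E'
from h import *
import cv2
c="scene"
r=bot.read_camera(c); cv2.imwrite(f"pics/{c}3.png",cv2.resize(r['img'][180:310,130:330],None,fx=3.9,fy=3.9)[:,:,::-1])
to(-84,44)
E
```

```text
t 4.32 tip hx,ny,z [-84.5  -1.2  45.9] shift cm [ 0.19  0.04 -0.12] rot [-0.007  0.003  0.   ] F [-4.4 -0.8  6.1] op 0.0
```

View pics/scene3.png

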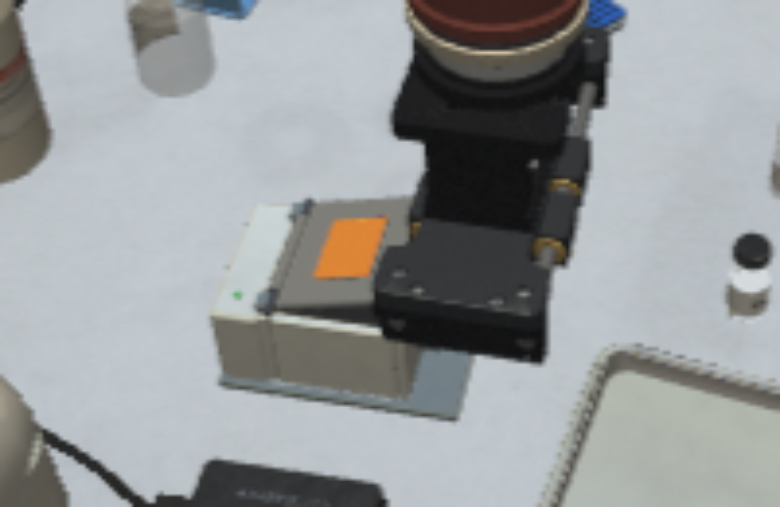

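The lid has started to lift: its orange label at (350,247) is tilted. I'll hold for a moment and look again.

```bash
python3 -m jog '[[[0,0,0,0,0,0,-1],[0,0,0,0,0,0,-1],[0,0,0,0,0,0,-1],[0,0,0,0,0,0,-1],[0,0,0,0,0,0,-1]]]'
python3 - <<'E'
from h import *
import cv2
c="scene"
r=bot.read_camera(c); cv2.imwrite(f"pics/{c}4.png",cv2.resize(r['img'][180:310,130:330],None,fx=3.9,fy=3.9)[:,:,::-1])
to(-84,44)
E
```

```text
clock: 4.73
eef_pos: [449.4, -64.2, 116.1]
tcp_rot: [[0.0, 0.972, 0.236], [-0.003, 0.236, -0.972], [-1.0, -0.0, 0.003]]
wrist_force: [-3.2, -0.6, 5.7]
opening: 0.005
t 4.78 tip hx,ny,z [-84.4  -1.2  46.4] shift cm [ 0.24  0.04 -0.12] rot [-0.007  0.003  0.   ] F [-3.2 -0.4  6.5] op 0.01
```

View pics/scene4.png

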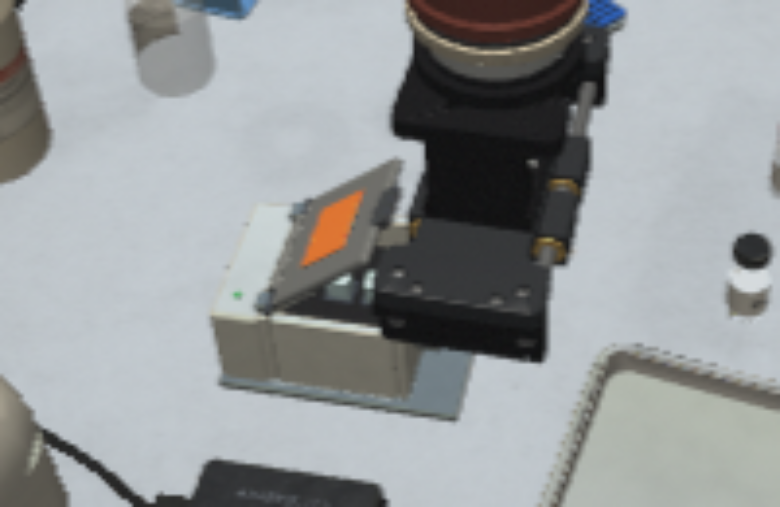

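Lid is well up, with its edge at about (395,165). I'll back off forward and up, then wait for it to settle.

```bash
python3 -m jog '[[[-1,-0.3,0,0,0,0,-1],[-2.5,-0.8,0,0,0,0,-1],[-4,-0.8,0,0,0,0,-1],[-5.4,-0.8,-0.1,0,0,0,-1],[-5.4,-0.8,-0.1,0,0,0,-1]]]'
python3 -m jog '[[[0,0,0,0,0,0,-1],[0,0,0,0,0,0,-1],[0,0,0,0,0,0,-1]]]'
python3 - <<'E'
from h import *
import cv2
c="scene"
r=bot.read_camera(c); cv2.imwrite(f"pics/{c}5.png",cv2.resize(r['img'][160:310,130:330],None,fx=3.9,fy=3.9)[:,:,::-1])
for n_ in ["orange_hinge","orange_lid_edge"]:
   print(n_,[(((np.array(d['centre'])-O)@np.array([h,n,[0,0,1]]).T).round().tolist(),round(d['conf'],2)) for d in bot.spot_point(n_,c)[:2]])
to(-30,98)
E
```

```text
clock: 5.2
eef_pos: [443.1, -65.4, 172.7]
tcp_rot: [[0.005, 0.972, 0.236], [-0.004, 0.236, -0.972], [-1.0, 0.004, 0.005]]
wrist_force: [1.4, 0.2, 1.0]
opening: 0.003
clock: 5.45
eef_pos: [442.7, -65.3, 171.8]
tcp_rot: [[0.004, 0.972, 0.236], [-0.004, 0.236, -0.972], [-1.0, 0.003, 0.005]]
wrist_force: [0.0, 1.3, -0.4]
opening: 0.008
orange_hinge [([29.0, -1.0, 58.0], 0.59), ([-0.0, 2.0, -2.0], 0.54)]
orange_lid_edge [([-13.0, 0.0, 115.0], 0.93), ([-268.0, -316.0, 7.0], 0.39)]
t 5.6 tip hx,ny,z [-91.2  -0.6 102.1] shift cm [ 0.43  6.12 -0.1 ] rot [-0.007  0.004 -0.003] F [ 0.3  0.1 -0.3] op 0.0
```

View pics/scene5.png

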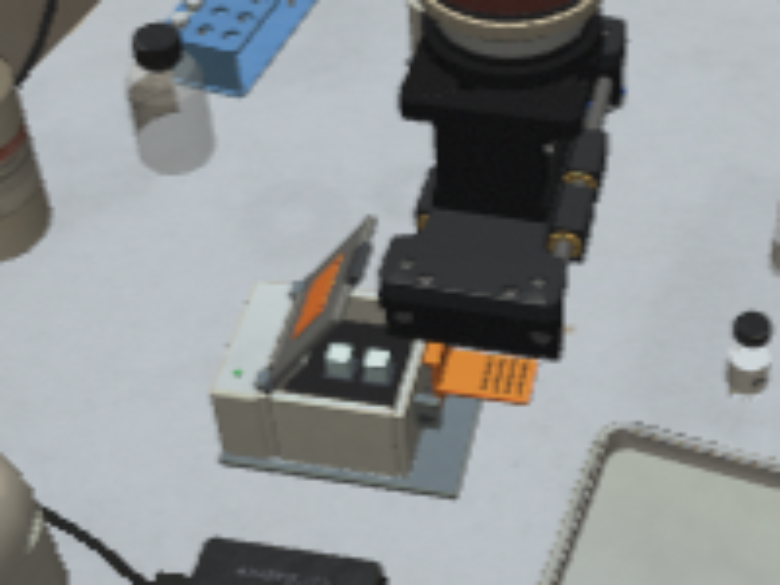

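The lid rests at about 0.95: the network puts its edge at (-13, 115) mm in the holder's frame, as expected. The tab at (490,375) has sprung back. Next I move up to the lid and push slowly.

```bash
python3 -m jog '[[[0.1,2,0,0,0,0,-1],[0.2,4,0,0,0,0,-1],[0.4,5.4,0,0,0,0,-1],[0.4,6,-0.1,0,0,0,-1],[0.4,6.2,-0.1,0,0,0,-1]]]'
python3 -m jog '[[[0,0.4,0,0,0,0,-1],[0,0.8,0,0,0,0,-1],[0,1.2,0,0,0,0,-1],[0,1.6,0,0,0,0,-1],[0,2.0,0,0,0,0,-1]]]'
python3 - <<'E'
from h import *
import cv2
c="scene"
r=bot.read_camera(c); cv2.imwrite(f"pics/{c}6.png",cv2.resize(r['img'][160:310,130:330],None,fx=3.9,fy=3.9)[:,:,::-1])
to(38,98)
E
```

```text
clock: 6.02
eef_pos: [502.9, -49.4, 167.3]
tcp_rot: [[0.002, 0.972, 0.236], [-0.003, 0.236, -0.972], [-1.0, 0.002, 0.004]]
wrist_force: [-1.1, -0.2, 1.2]
opening: 0.004
clock: 6.43
eef_pos: [522.5, -44.7, 167.5]
tcp_rot: [[0.003, 0.972, 0.236], [-0.003, 0.236, -0.972], [-1.0, 0.002, 0.004]]
wrist_force: [-1.1, -0.5, 1.1]
opening: 0.004
t 6.48 tip hx,ny,z [-8.  -0.1 98. ] shift cm [ 0.01  4.6  -0.04] rot [-0.007  0.004 -0.003] F [-0.1  0.8 -0.3] op 0.01
```

View pics/scene6.png

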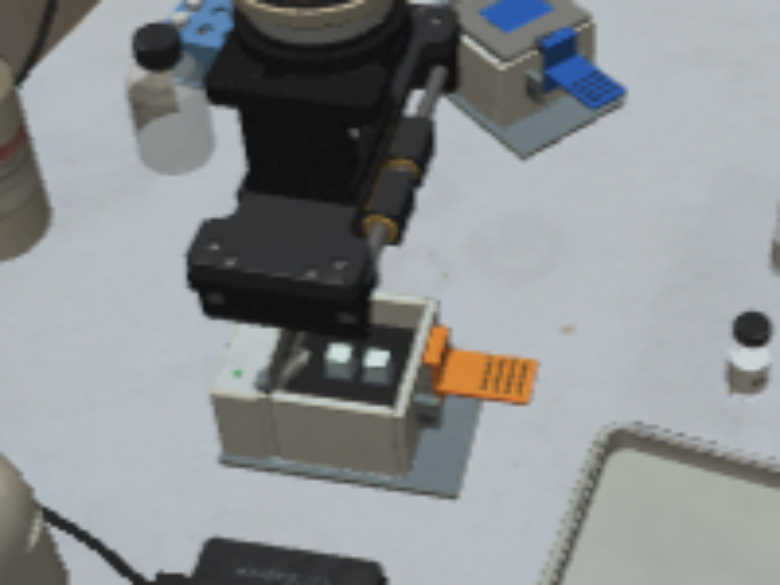

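The lid follows the fingers and now stands steep at (290,355). The push force is under 1 N. Continuing past upright.

```bash
python3 -m jog '[[[0,0.4,0,0,0,0,-1],[0,0.8,0,0,0,0,-1],[0,1.2,0,0,0,0,-1],[0,1.6,0,0,0,0,-1],[0,2.0,0,0,0,0,-1]]]'
python3 -m jog '[[[0,0.3,0,0,0,0,-1],[0,0.7,0,0,0,0,-1],[0,1.1,0,0,0,0,-1],[0,1.5,0,0,0,0,-1],[0,1.8,0,0,0,0,-1]]]'
python3 -m jog '[[[0,0,0,0,0,0,-1],[0,0,0,0,0,0,-1],[0,0,0,0,0,0,-1],[0,0,0,0,0,0,-1]]]'
python3 - <<'E'
from h import *
import cv2
c="scene"
r=bot.read_camera(c); cv2.imwrite(f"pics/{c}7.png",cv2.resize(r['img'][160:310,130:330],None,fx=3.9,fy=3.9)[:,:,::-1])
to(32,98)
E
```

```text
clock: 6.9
eef_pos: [543.1, -39.8, 167.8]
tcp_rot: [[0.004, 0.972, 0.236], [-0.003, 0.236, -0.972], [-1.0, 0.003, 0.004]]
wrist_force: [0.9, 0.8, -0.2]
opening: 0.005
clock: 7.32
eef_pos: [560.3, -35.5, 167.5]
tcp_rot: [[0.001, 0.972, 0.236], [-0.004, 0.236, -0.972], [-1.0, 0.001, 0.004]]
wrist_force: [-8.9, -4.0, 2.8]
opening: 0.008
clock: 7.65
eef_pos: [560.0, -35.6, 167.4]
tcp_rot: [[0.001, 0.972, 0.236], [-0.004, 0.236, -0.972], [-1.0, -0.0, 0.004]]
wrist_force: [-3.5, -1.4, 1.9]
opening: 0.003
t 7.7 tip hx,ny,z [29.8 -0.2 97.7] shift cm [-0.03  0.22 -0.03] rot [-0.006  0.004  0.   ] F [-3.8 -0.7  1.2] op 0.01
```

View pics/scene7.png

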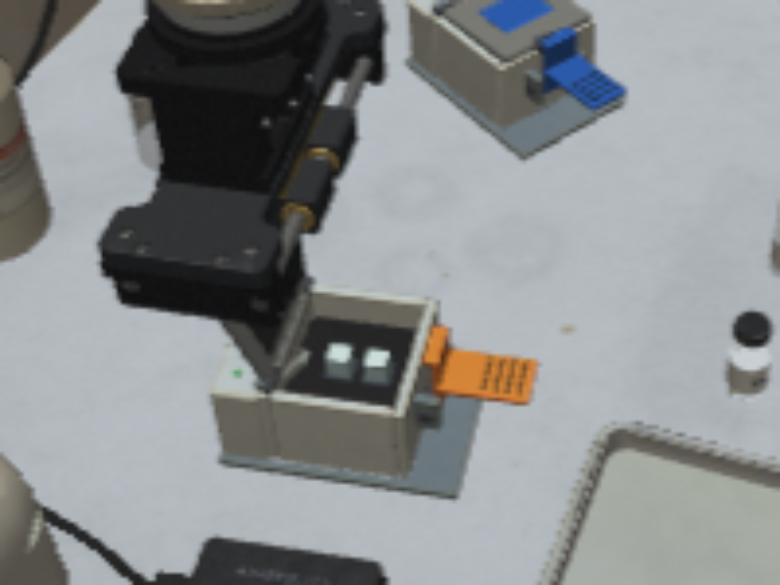

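The lid leans back past upright at (250,345), and the roughly 4 N reaction says it is at its stop. I'll withdraw.

```bash
python3 -m jog '[[[0,-0.5,0,0,0,0,-1],[0,-1.5,0,0,0,0,-1],[0,-3,0,0,0,0,-1],[0,-5,0,0,0,0,-1],[0,-7,0,0,0,0,-1]]]'
python3 -m jog '[[[-2,-2,0,0,0,0,-1],[-5,-4,0,0,0,0,-1],[-8,-7,0,0,0,0,-1],[-10,-10,0,0,0,0,-1],[-10,-12,0,0,0,0,-1]]]'
python3 -m jog '[[[0,0,0,0,0,0,-1],[0,0,0,0,0,0,-1],[0,0,0,0,0,0,-1]]]'
python3 - <<'E'
from h import *
import cv2
for c in ["scene","top"]:
    r=bot.read_camera(c); cv2.imwrite(f"pics/{c}8.png",r['img'][:,:,::-1]); cv2.imwrite(f"pics/{c}8z.png",cv2.resize(r['img'][130:310,130:370] if c=="scene" else r['img'][80:290,110:350],None,fx=2.8,fy=2.8)[:,:,::-1])
    for n_ in ["orange_hinge","orange_lid_edge","orange_tab_pad"]:
        print(n_,[(((np.array(d['centre'])-O)@np.array([h,n,[0,0,1]]).T).round().tolist(),round(d['conf'],2)) for d in bot.spot_point(n_,c)[:2]])
    for n_ in ["vial_1","reagent_bottle","tube_50","blue_lid_edge"]:
        print(n_,[(np.round(d['centre']).tolist(),round(d['conf'],2)) for d in bot.spot_point(n_,c)[:3]])
to(32,98)
E
```

```text
clock: 8.12
eef_pos: [491.0, -52.2, 167.4]
tcp_rot: [[0.002, 0.972, 0.237], [-0.004, 0.237, -0.972], [-1.0, 0.001, 0.004]]
wrist_force: [-0.3, -0.1, 0.3]
opening: 0.003
clock: 8.53
eef_pos: [374.1, -81.0, 271.6]
tcp_rot: [[0.009, 0.972, 0.237], [-0.007, 0.237, -0.972], [-1.0, 0.007, 0.009]]
wrist_force: [0.7, -0.5, 0.9]
opening: 0.006
clock: 8.78
eef_pos: [374.3, -81.1, 271.7]
tcp_rot: [[0.011, 0.972, 0.236], [-0.007, 0.236, -0.972], [-1.0, 0.009, 0.01]]
wrist_force: [0.2, 0.4, -0.4]
opening: 0.006
orange_hinge [([30.0, 4.0, 58.0], 0.64)]
orange_lid_edge [([52.0, 3.0, 126.0], 0.9), ([-242.0, -205.0, -2.0], 0.51)]
orange_tab_pad [([-83.0, 4.0, 47.0], 0.65), ([-208.0, -60.0, -1.0], 0.47)]
vial_1 [([573.0, -335.0, 1.0], 0.73), ([353.0, -246.0, -2.0], 0.6), ([346.0, -152.0, -2.0], 0.58)]
reagent_bottle [([740.0, -183.0, -4.0], 0.68)]
tube_50 []
blue_lid_edge [([536.0, -313.0, 61.0], 0.78)]
orange_hinge [([26.0, -3.0, 62.0], 0.81), ([-225.0, -151.0, 0.0], 0.65)]
orange_lid_edge [([52.0, -2.0, 122.0], 0.94)]
orange_tab_pad [([-83.0, -6.0, 51.0], 0.49), ([55.0, 1.0, 122.0], 0.18)]
vial_1 [([352.0, -244.0, -0.0], 0.55), ([348.0, -150.0, -2.0], 0.49)]
reagent_bottle [([738.0, -182.0, 5.0], 0.67)]
tube_50 [([349.0, -411.0, 0.0], 0.77), ([340.0, -306.0, -0.0], 0.48), ([575.0, -327.0, -1.0], 0.17)]
blue_lid_edge [([538.0, -314.0, 60.0], 0.79)]
t 9.58 tip hx,ny,z [-161.6    0.8  201.9] shift cm [10.53 19.28 -0.13] rot [-0.006  0.009 -0.007] F [1.2 0.3 0.3] op 0.01
```

View pics/scene8z.png

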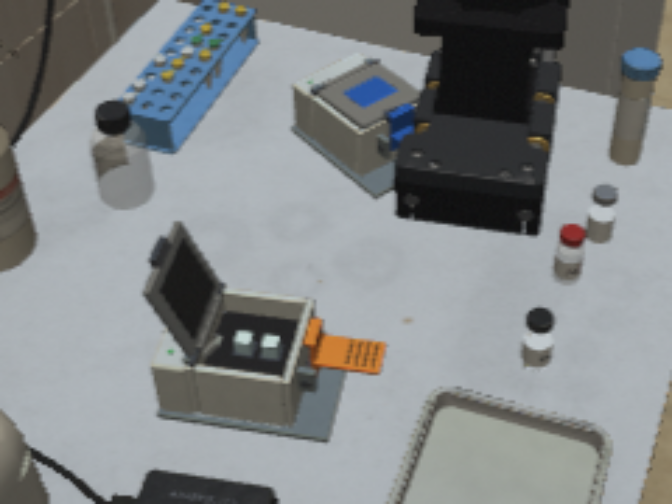

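View pics/top8z.png

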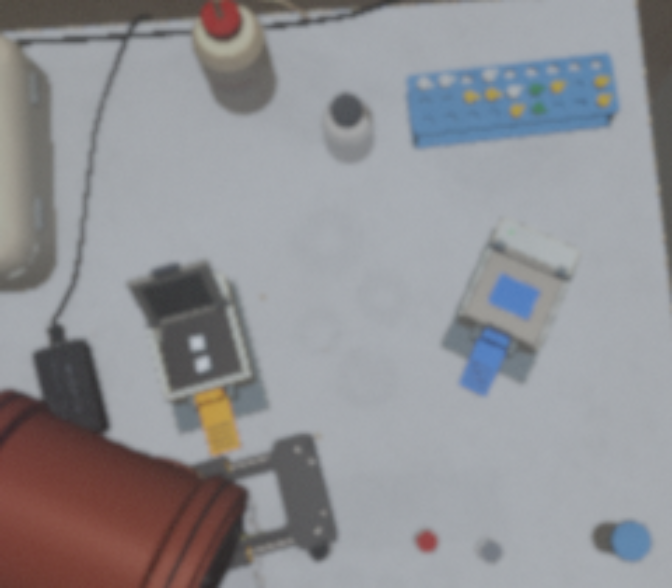

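The scene view shows the lid standing open at (185,290), leaning back. The blue lid at (368,92) is shut, and the vials, bottle and tube are standing. The measured lid angle is about 1.91 rad, with the robot clear of everything.

```bash
python3 -c "
from workcell import bot
print(bot.job_done())"
```

```text
the job is handed in; nothing more can be done
None
```

The orange holder is open. I pressed the orange tab with the closed fingertips (about 6–8 N at the wrist, tips about 4 mm down) and the lid sprang up to about 0.95 rad. I then pushed it back from its inner side to the stop and withdrew the arm. The reaction on reaching the stop was about 10 N for a moment, then about 4 N.

**Last checks:** These were made about 1.5 s after the fingers left the lid.
- **Lid:** Both cameras put the lid edge at about 1.91 rad, which matches the 1.95 stop within the networks' accuracy. It stayed there with nothing touching it.
- **Other things:** The blue lid is still shut. The vials, bottle and tube stand within about 4 mm of where they were first seen.
- **Disagreements:** The scene camera missed the tube in the last check, and each camera missed one of the vials. In every case the other camera found it or the picture showed it standing. A few low-confidence false hits did not fit the pictures, and I ignored them.

The job was handed in at about 9.6 s, well inside the 45 s limit.

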